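# Loosen the rotor nut of unknown thread

### The job

Loosen the winged hold-down nut of the centrifuge rotor that stands right beside the pipette tip box: turn it as far as it will go, about a sixth of a turn, and let go. One of the two rotors has a reverse thread and nothing shows which, so feel which way the nut gives: one way it is already tight against its stop. Leave the other rotor's nut tight and do not shift the tip box.

Things in the scene. Friction and masses are not known exactly. Their poses are not given: they have to be found in the camera images.
- nut_a (a joint): Turn of the nut at nut_a_grip, rad: 0 tight (hard stop), grows as it loosens to 1.05 (second hard stop). Starts at 0 to 0.05. Turns about the vertical with 0.1 N m, does not rise or come off, stays where left. Whether it loosens clockwise or anticlockwise from above cannot be seen: the two nuts look alike but have opposite threads.
- nut_b (a joint): Turn of the nut at nut_b_grip, rad: 0 tight (hard stop), grows as it loosens to 1.05 (second hard stop). Starts at 0 to 0.05. Turns about the vertical with 0.1 N m, does not rise or come off, stays where left. Whether it loosens clockwise or anticlockwise from above cannot be seen: the two nuts look alike but have opposite threads.
- nut_a_grip (a point): On the axis of a black winged nut atop a rotor, 112 mm above the worktop, 7 mm below the nut's top. Its wing is an upright bar 56 mm long (point x), 12 mm thick (y), 89 to 119 mm up; z up; turns with the nut. Below: collar 32 mm wide, pale metal rotor 100 mm wide with 8 holes, fixed round grey stand 110 mm wide. Either of the two like rotors may stand by the tip box.
- nut_b_grip (a point): On the axis of a black winged nut atop a rotor, 112 mm above the worktop, 7 mm below the nut's top. Its wing is an upright bar 56 mm long (point x), 12 mm thick (y), 89 to 119 mm up; z up; turns with the nut. Below: collar 32 mm wide, pale metal rotor 100 mm wide with 8 holes, fixed round grey stand 110 mm wide. Either of the two like rotors may stand by the tip box.
- tip_box: Box of pipette tips, blue below with a clear upper part, 95 x 124 x 88 mm high, loose on the worktop; origin at the centre of its underside, x along the 95 mm side, z up. The centre of the rotor to be worked on is 0.125 to 0.155 m from this origin, that of the other rotor more than 0.20 m.
Mind the look-alikes: they are no part of the job. Leave any turquoise look-alike of the part that bears nut_b alone.

How it is judged:
By the outcome, as a careful person would: the job done as asked, in the order asked, and still so for the second after the job is handed in, with the robot touching nothing.
It also fails if it takes over 35 s, if anything falls off the work surface, if the arm or the gripper's body presses on something with over 40 N, if the wrist force passes 120 N, or if a joint passes its speed limit or range.

### The arm

A 7-joint arm with a two-finger parallel gripper is mounted at the origin on the work surface; the furniture and walls round the work are solid. World frame = base frame: x ahead of the robot, y to its left, z up, the work surface at z = 0. Lengths are in m, angles in rad, forces in N, time in s.
With the tool pointing down it reaches from about 0.425 to 0.825 m from the base axis. Payload 3.6 kg.
Tool frame: the origin (TCP) lies at the very end of the fingers, on their centre line; the grasp point (between the pads) lies 19 mm behind it (bot.pinch_z is the x of the grasp point in the tool frame, in m); x points along the fingers, y is the direction in which the jaws open and shut, and the axes are right-handed (so a half turn about x gives the same grasp; the last joint's range is limited). The gripper opens to 93 mm and grips with 3 to 60 N. Pads are 15 mm wide; open, the fingers measure 128 mm over their backs; the gripper's body (75 mm by 188 mm) begins 65 mm behind the grasp point.
Start: joints at [1.091, 0.615, -0.013, 1.423, 0.008, 1.103, -0.04], TCP at [0.285, -0.584, 0.219] pointing down, gripper open.
Joint ranges: [-3.12, 3.12], [-0.3, 2.06], [-1.34, 1.32], [0.26, 2.42], [-1.36, 4.5], [0.01, 1.98], [-2.84, 2.84]. Speed limits (rad/s): [2.79, 2.79, 3.14, 3.14, 3.14, 3.14, 3.14].

### API

Orientations are given as a unit quaternion [w, x, y, z].
In Python, from workcell import bot gives the robot as it stands. The module is installed in compiled form; this text tells all that it offers.
- The arm moves only by the shell command python3 -m crank 'ROWS'. ROWS is JSON, a list that holds one entry, the list of rows, each a list of 7 numbers: the shift along the world's x, y, z in units of 40 mm (1.0 is 40 mm), then the turn, a rotation vector about the world's x, y, z in units of 6 degrees (1.0 is 6 degrees), then the closure in counts, from 0 (fully open) to 255 (shut). In form: [[[tx, ty, tz, wx, wy, wz, grip], ...]]. A call has 1 to 10 rows; each row shifts and turns the pose as measured when the row begins; what a row does not reach is not made up. A row lasts 1/12 s, in which the tool goes at most 41.7 mm and 7.16 degrees, less where a joint would pass 70% of its speed; a pose out of reach is approached as far as the arm can. A call is refused whole if a number of a shift passes 1 or a number of a turn 1, either way. A call with a gripper value outside its range is refused whole. The fingers move at their own pace and stop on an object; the grip force is fixed at half the most. Time passes only in rows, so rows that do not move let the fingers close. It gives the time, the measured TCP pose, the force and the opening at its end, in the units of the state.
- bot.observe(): the state, without advancing time (a new reading comes with each control period).
- bot.get_image(name): name is "scene" or "top"; returns (picture, depth): 384x512x3 uint8, red, green, blue; 384x512 float32, m along the optical axis (not along the pixel's ray), 0 where there is no reading.
- bot.camera_model(name): a dict with "fovy" (degrees; the focal length in pixels is half the picture's height over the tangent of half this angle, whatever the lens; pixels are square), "cx", "cy" (the principal point, pixels), "extrinsics" (4x4, takes a point from world to camera coordinates). Camera axes: x right, y down, z forward; pixel columns grow to the right and rows downward; lengths in m; the calibration is good to about 2 mm. A picture is of the moment at which its call begins. camera_model takes no time and is no camera call.
- bot.job_done(): hands the job in, once; it reports no verdict.
Trained networks look in the newest picture that a camera, given by its name, has taken for a name from the list of things; names that differ only in an ending like _2 or _b are one class to them, and where a whole thing is asked for, a point or a joint stands for the part that bears it (a point fixed in the world has none). Each returns a list of dicts, best first, with "p" (0 to 1); they miss things now and then, are a little off and sometimes report something else, mostly with a low value. They report only what shows in the picture. A call takes as long as a camera call. They do not tell look-alikes from the thing itself.
- bot.silhouettes(name, camera): "mask" (384x512 bool, what is visible of it) and "box" ([left, top, right, bottom] in pixels, round what is visible of it).
- bot.landmark_of(name, camera): "xy" ([column, row] in pixels: a listed point, or the origin of a listed thing).
The state is a dict: "time": time; "q": joint angles; "joint_vel": joint speeds; "joint_efforts": joint torques, N m; "position": TCP position; "tool_rot": TCP orientation; "force": force on the tool from outside, world axes, zero at the start; "torque": the same for the moment, N m; "width": finger opening in m.
Only numpy, scipy, OpenCV 4.12 (cv2) and the standard library are available. Lean on these libraries where they do the work, as an engineer would, in place of code of your own. Each camera call takes 0.05 s, during which the arm holds its last target. There are 200 camera calls.

## Working session

There is one attempt and no reset: what is moved stays moved. The work goes in short steps, Python scripts to look and compute and a shell command to move; the robot and the scene stay as the last step left them, time stands still between calls to the robot, and variables do not carry over. Pictures are saved under pics/ and viewed, about 8 in all and at most 12, crops included, and the job is handed in when it is done.

```bash
mkdir -p pics
cat > h.py <<'E'
import numpy as np,cv2
from workcell import bot
def w(cam,depth,uv,r=1):
    m=bot.camera_model(cam);f=192/np.tan(np.radians(m['fovy'])/2)
    u,v=uv;p=depth[int(v)-r:int(v)+r+1,int(u)-r:int(u)+r+1];z=np.median(p[p>0])
    c=np.array([(u-m['cx'])/f*z,(v-m['cy'])/f*z,z,1]);return (np.linalg.inv(m['extrinsics'])@c)[:3]
def save(im,n):cv2.imwrite('pics/'+n,im[:,:,::-1])
E
python3 - <<'E'
from h import *
for c in('top','scene'):
    im,d=bot.get_image(c);save(im,c+'1.png');np.save(c+'d.npy',d)
    for n in('nut_a_grip','tip_box'):
        for r in bot.landmark_of(n,c)[:5]:print(c,n,r['p'],r['xy'],w(c,d,r['xy']).round(3))
o=bot.observe();print(o['time'],o['position'],o['tool_rot'],o['width'])
E
```

```text
top nut_a_grip 0.61 [172.2, 156.3] [0.461 0.155 0.118]
top tip_box 0.64 [353.7, 187.4] [ 0.48  -0.389  0.087]
scene nut_a_grip 0.66 [200.3, 233.3] [0.462 0.162 0.107]
scene tip_box 0.8 [273.4, 146.7] [ 0.438 -0.271  0.115]
0.3 [ 0.28483561 -0.58396339  0.21823231] [-0.15876201 -0.68890909 -0.1593922   0.68905226] 0.09311082355564532
```

View pics/top1.png

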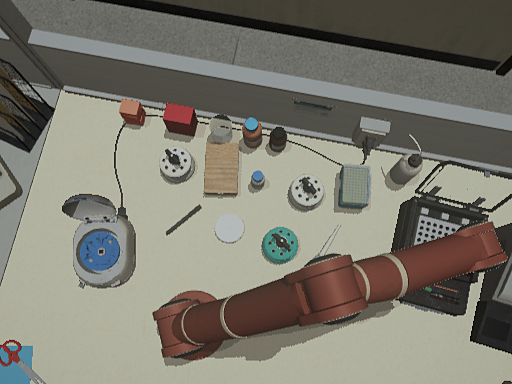

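View pics/scene1.png

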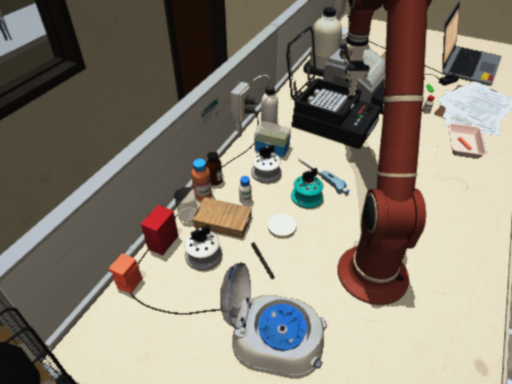

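The pale rotor at about (307,190) in the top view is the one beside the tip box at (354,187). The other pale rotor is at (177,163), and the turquoise look-alike is at (281,244). Next I measure the wing.

Run:
```python
from h import *
d=np.load('topd.npy');im=cv2.imread('pics/top1.png')
m=bot.camera_model('top');f=192/np.tan(np.radians(m['fovy'])/2)
V,U=np.mgrid[150:225,275:385];z=d[V,U]
P=np.stack([(U-m['cx'])/f*z,(V-m['cy'])/f*z,z,np.ones_like(z)],-1)@np.linalg.inv(m['extrinsics']).T
P=P[...,:3]
print('px/m',f/np.median(z))
sel=(U<332)&(P[...,2]>.1)&(P[...,2]<.135)
q=P[sel]; print(len(q),q.round(3)[:60:2].tolist())
(c,s,a)=cv2.minAreaRect(q[:,:2].astype(np.float32)*1000);print('wing',c,s,a,q[:,2].mean())
c2=np.cov(q[:,:2].T);e,v=np.linalg.eigh(c2);print(q.mean(0),np.degrees(np.arctan2(v[1,1],v[0,1])),np.sqrt(e)*3.46)
rr=(U<332)&(P[...,2]>.055)&(P[...,2]<.1);print('rotor',P[rr].mean(0),cv2.minAreaRect(P[rr][:,:2].astype(np.float32)*1000))
b=(U>334)&(P[...,2]>.07)&(P[...,2]<.1);print('box',cv2.minAreaRect(P[b][:,:2].astype(np.float32)*1000))
cv2.imwrite('pics/crop.png',cv2.resize(im[150:225,275:385],None,fx=7,fy=7,interpolation=cv2.INTER_CUBIC))
```

```text
px/m 320.35214235469056
101 [[0.471, -0.235, 0.119], [0.472, -0.241, 0.116], [0.468, -0.236, 0.118], [0.467, -0.241, 0.124], [0.466, -0.234, 0.112], [0.467, -0.239, 0.113], [0.468, -0.245, 0.112], [0.465, -0.235, 0.105], [0.462, -0.24, 0.121], [0.463, -0.245, 0.119], [0.464, -0.251, 0.121], [0.461, -0.24, 0.113], [0.459, -0.246, 0.122], [0.462, -0.252, 0.115], [0.459, -0.241, 0.107], [0.458, -0.246, 0.118], [0.459, -0.252, 0.117], [0.46, -0.258, 0.116], [0.456, -0.244, 0.11], [0.455, -0.25, 0.118], [0.457, -0.256, 0.115], [0.455, -0.245, 0.103], [0.453, -0.251, 0.114], [0.453, -0.256, 0.119], [0.453, -0.261, 0.124], [0.45, -0.251, 0.116], [0.449, -0.256, 0.122], [0.452, -0.262, 0.115], [0.45, -0.249, 0.1], [0.449, -0.255, 0.11]]
wing (453.3294372558594, -256.4591064453125) (54.607852935791016, 13.424623489379883) 51.17653274536133 0.11512273239669871
[ 0.45205106 -0.25600298  0.11512273] 51.02114072172053 [0.01343933 0.05492178]
rotor [ 0.4494734  -0.25510701  0.0681379 ] ((454.44610595703125, -256.7909240722656), (96.70816040039062, 97.1637954711914), 78.95560455322266)
box ((497.4122619628906, -394.43609619140625), (130.68002319335938, 84.38755798339844), 6.0228657722473145)
```

View pics/crop.png

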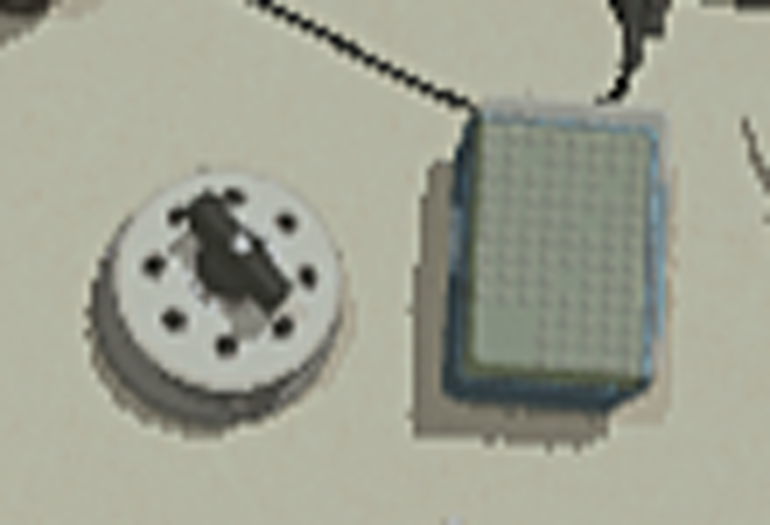

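```bash
python3 -m crank '[[[0.45,0.88,0,0,0,0.45,0],[0.45,0.88,0,0,0,0.45,0],[0.45,0.88,0,0,0,0.45,0],[0.45,0.88,0,0,0,0.45,0],[0.45,0.88,0,0,0,0.45,0],[0.45,0.88,0,0,0,0.45,0],[0.45,0.88,0,0,0,0.45,0],[0.45,0.88,0,0,0,0.45,0],[0.45,0.88,0,0,0,0.45,0],[0,0,0,0,0,0,0]]]'
cat > st.py <<'E'
from h import *
from scipy.spatial.transform import Rotation as R
o=bot.observe();M=R.from_quat(np.array(o['tool_rot']),scalar_first=True).as_matrix()
p=np.array(o['position']);print(o['time'],p.round(4),'jaw deg',np.degrees(np.arctan2(M[1,1],M[0,1])).round(1),'x',M[:,0].round(3),'F',np.round(o['force'],1),'T',np.round(o['torque'],2),'w',round(o['width'],4),'q7',round(o['q'][6],2))
print('to go units',((np.array([.453,-.256,.095])-p)/.04).round(2))
E
python3 st.py
```

```text
time: 1.13
position: [0.4457, -0.2551, 0.218]
tool_rot: [-0.306, -0.638, -0.302, 0.638]
force: [0.6, 0.8, 0.4]
width: 0.0934
1.1333 [ 0.4457 -0.2551  0.218 ] jaw deg -39.0 x [ 0.002 -0.005 -1.   ] F [0.6 0.8 0.4] T [ 0.05 -0.1  -0.03] w 0.0934 q7 -0.3
to go units [ 0.18 -0.02 -3.07]
```

```bash
python3 -m crank '[[[0.18,-0.02,-0.9,0,0,0,0],[0,0,-0.9,0,0,0,0],[0,0,-0.8,0,0,0,100],[0,0,-0.45,0,0,0,130],[0,0,0,0,0,0,130]]]'; python3 st.py
python3 - <<'E'
from h import *
im,d=bot.get_image('top');a=cv2.resize(im[150:240,270:370],None,fx=4,fy=4)
im,d=bot.get_image('scene');b=cv2.resize(im[90:180,220:320],None,fx=4,fy=4);save(np.hstack([a,b]),'pre.png')
E
```

```text
time: 1.55
position: [0.4591, -0.2525, 0.096]
tool_rot: [0.313, 0.64, 0.302, -0.633]
force: [-0.0, 0.0, -0.1]
width: 0.077
1.55 [ 0.4591 -0.2525  0.096 ] jaw deg -38.4 x [ 0.015 -0.01  -1.   ] F [-0.   0.  -0.1] T [-0.01  0.01  0.02] w 0.077 q7 -0.35
to go units [-0.15 -0.09 -0.03]
```

View pics/pre.png

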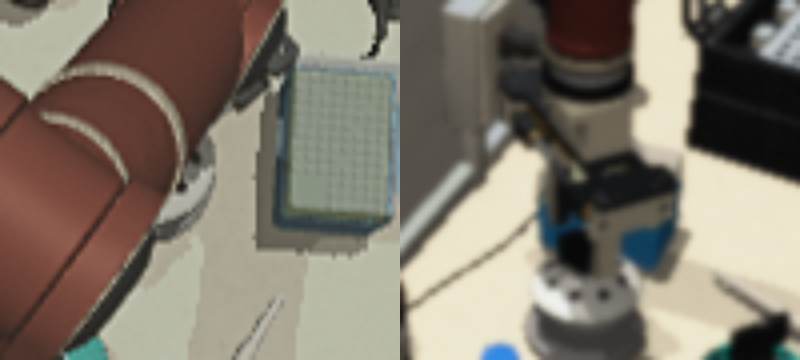

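The arm hides the nut in the top view (left). The scene view (right) shows the fingers around the wing, just above the rotor, with no force. I centre the tool and close.

```bash
python3 -m crank '[[[-0.15,-0.09,0,0,0,0,130],[0,0,0,0,0,0,180],[0,0,0,0,0,0,255],[0,0,0,0,0,0,255],[0,0,0,0,0,0,255],[0,0,0,0,0,0,255]]]'; python3 st.py
```

```text
time: 2.15
position: [0.458, -0.2614, 0.1061]
tool_rot: [0.318, 0.645, 0.295, -0.63]
force: [0.7, -0.5, 0.7]
width: 0.0299
2.15 [ 0.458  -0.2614  0.1061] jaw deg -38.7 x [ 0.033 -0.02  -0.999] F [ 0.7 -0.5  0.7] T [ 0.01 -0.01 -0.03] w 0.0299 q7 -0.34
to go units [-0.13  0.13 -0.28]
```

```bash
python3 -m crank '[[[-0.13,0.13,-0.28,0.19,0.32,0,200],[0,0,0,0,0,0,200]]]'; python3 st.py
```

```text
time: 2.32
position: [0.4528, -0.256, 0.0952]
tool_rot: [-0.306, -0.637, -0.307, 0.638]
force: [0.3, 0.4, -1.0]
width: 0.021
2.3167 [ 0.4528 -0.256   0.0952] jaw deg -38.7 x [-0.002  0.001 -1.   ] F [ 0.3  0.4 -1. ] T [-0.   -0.01 -0.04] w 0.021 q7 -0.34
to go units [ 0. -0. -0.]
```

```bash
python3 -m crank '[[[0,0,0,0,0,0,255],[0,0,0,0,0,0,255],[0,0,0,0,0,0,255]]]'; python3 st.py
```

```text
time: 2.57
position: [0.4557, -0.2581, 0.095]
tool_rot: [0.307, 0.638, 0.305, -0.637]
force: [-1.7, 2.0, 4.2]
width: 0.0121
2.5667 [ 0.4557 -0.2581  0.095 ] jaw deg -38.7 x [ 0.003 -0.002 -1.   ] F [-1.7  2.   4.2] T [ 0.34  0.44 -0.06] w 0.0121 q7 -0.34
to go units [-0.07  0.05  0.  ]
```

```bash
python3 -m crank '[[[0,0,0,0,0,0.5,255],[0,0,0,0,0,0.5,255],[0,0,0,0,0,0.3,255]]]'; python3 st.py
```

```text
time: 2.82
position: [0.4556, -0.2582, 0.095]
tool_rot: [0.349, 0.616, 0.347, -0.615]
force: [0.4, -1.3, -0.1]
width: 0.0126
2.8167 [ 0.4556 -0.2582  0.095 ] jaw deg -31.1 x [ 0.003 -0.001 -1.   ] F [ 0.4 -1.3 -0.1] T [-0.15 -0.16 -0.7 ] w 0.0126 q7 -0.24
to go units [-0.07  0.06 -0.  ]
```

A torque of −0.7 N·m, well above 0.1, and the jaw opening up suggest anticlockwise is the stop. I try clockwise.

```bash
python3 -m crank '[[[0,0,0,0,0,-0.7,255],[0,0,0,0,0,-0.7,255],[0,0,0,0,0,-0.5,255]]]'; python3 st.py; python3 -m crank '[[[0,0,0,0,0,-0.7,255],[0,0,0,0,0,-0.7,255],[0,0,0,0,0,-0.6,255]]]'; python3 st.py
```

```text
time: 3.07
position: [0.4555, -0.2581, 0.095]
tool_rot: [0.283, 0.649, 0.282, -0.647]
force: [1.3, -0.2, 0.5]
width: 0.0116
3.0667 [ 0.4555 -0.2581  0.095 ] jaw deg -42.8 x [ 0.003 -0.    -1.   ] F [ 1.3 -0.2  0.5] T [-0.17 -0.11  0.09] w 0.0116 q7 -0.39
to go units [-0.06  0.05  0.  ]
time: 3.32
position: [0.4553, -0.2579, 0.095]
tool_rot: [0.213, 0.675, 0.212, -0.674]
force: [0.9, -0.7, 0.8]
width: 0.0117
3.3167 [ 0.4553 -0.2579  0.095 ] jaw deg -55.1 x [ 0.002 -0.001 -1.   ] F [ 0.9 -0.7  0.8] T [-0.2  -0.13  0.13] w 0.0117 q7 -0.55
to go units [-0.06  0.05 -0.  ]
```

Clockwise gives at about 0.1 N·m. I continue toward the second stop at a jaw angle of about −99°.

```bash
python3 -m crank '[[[0,0,0,0,0,-0.8,255],[0,0,0,0,0,-0.8,255],[0,0,0,0,0,-0.8,255],[0,0,0,0,0,-0.8,255],[0,0,0,0,0,-0.8,255],[0,0,0,0,0,-0.8,255],[0,0,0,0,0,-0.8,255],[0,0,0,0,0,-0.7,255]]]'; python3 st.py
```

```text
time: 3.98
position: [0.455, -0.257, 0.095]
tool_rot: [0.023, -0.706, 0.024, 0.707]
force: [0.4, -0.3, 0.5]
width: 0.0119
3.9833 [ 0.455 -0.257  0.095] jaw deg -93.8 x [-0.001 -0.003 -1.   ] F [ 0.4 -0.3  0.5] T [-0.13 -0.08  0.14] w 0.0119 q7 -1.04
to go units [-0.05  0.03  0.  ]
```

```bash
python3 -m crank '[[[0,0,0,0,0,-0.6,255],[0,0,0,0,0,-0.5,255],[0,0,0,0,0,-0.4,255]]]'; python3 st.py
```

```text
time: 4.23
position: [0.4554, -0.257, 0.095]
tool_rot: [0.076, -0.702, 0.08, 0.703]
force: [1.3, -2.5, -0.6]
width: 0.0122
4.2333 [ 0.4554 -0.257   0.095 ] jaw deg -102.7 x [-0.002 -0.004 -1.   ] F [ 1.3 -2.5 -0.6] T [-0.26 -0.11  0.58] w 0.0122 q7 -1.16
to go units [-0.06  0.02 -0.  ]
```

Torque rose to 0.58 N·m near −100°, so that is the second stop. I release, lift and check.

```bash
python3 -m crank '[[[0,0,0,0,0,0,90],[0,0,0,0,0,0,90],[0,0,0,0,0,0,90],[0,0,0,0,0,0,90]]]'; python3 st.py
```

```text
time: 4.57
position: [0.454, -0.2545, 0.0942]
tool_rot: [0.076, -0.701, 0.077, 0.705]
force: [0.9, 0.3, 0.0]
width: 0.0344
4.5667 [ 0.454  -0.2545  0.0942] jaw deg -102.4 x [-0.006 -0.001 -1.   ] F [0.9 0.3 0. ] T [0.04 0.02 0.01] w 0.0344 q7 -1.16
to go units [-0.03 -0.04  0.02]
```

```bash
python3 -m crank '[[[0,0,0.8,0,0,0,90],[0,0,0.9,0,0,0,90],[0,0,0.9,0,0,0,90],[0,0,0.4,0,0,0,90],[-0.4,-0.9,0,0,0,0,90],[-0.4,-0.9,0,0,0,0,90],[-0.4,-0.9,0,0,0,0,90],[-0.4,-0.9,0,0,0,0,90],[-0.4,-0.9,0,0,0,0,90],[-0.4,-0.9,0,0,0,0,90]]]'; python3 st.py
python3 - <<'E'
from h import *
im,d=bot.get_image('top');save(im,'end.png')
m=bot.camera_model('top');f=192/np.tan(np.radians(m['fovy'])/2)
V,U=np.mgrid[140:225,140:385];z=d[V,U]
P=(np.stack([(U-m['cx'])/f*z,(V-m['cy'])/f*z,z,np.ones_like(z)],-1)@np.linalg.inv(m['extrinsics']).T)[...,:3]
for n,s in(('t',(U<332)&(U>285)&(P[...,2]>.1)&(P[...,2]<.135)),('other',(U<200)&(U>155)&(P[...,2]>.1)&(P[...,2]<.135)),('box',(U>334)&(P[...,2]>.07)&(P[...,2]<.1))):
    q=P[s][:,:2];print(n,len(q),cv2.minAreaRect(q.astype(np.float32)*1000) if len(q) else'')
    if len(q):e,v=np.linalg.eigh(np.cov(q.T));print(np.degrees(np.arctan2(v[1,1],v[0,1])))
E
```

```text
time: 5.4
position: [0.358, -0.4607, 0.2189]
tool_rot: [0.069, -0.701, 0.059, 0.708]
force: [0.4, -0.4, -0.2]
width: 0.0604
5.4 [ 0.358  -0.4607  0.2189] jaw deg -100.4 x [-0.009  0.015 -1.   ] F [ 0.4 -0.4 -0.2] T [ 0.01 -0.02  0.02] w 0.0604 q7 -0.75
to go units [ 2.38  5.12 -3.1 ]
t 78 ((453.67620849609375, -256.1566467285156), (11.108024597167969, 56.23872756958008), 82.15492248535156)
171.69585481673087
other 82 ((462.0057373046875, 157.42933654785156), (57.075042724609375, 10.838371276855469), 55.86857223510742)
56.13875020696475
box 935 ((498.0126953125, -393.58514404296875), (120.8872299194336, 84.86026763916016), 7.700508117675781)
165.5185548393569
```

View pics/end.png

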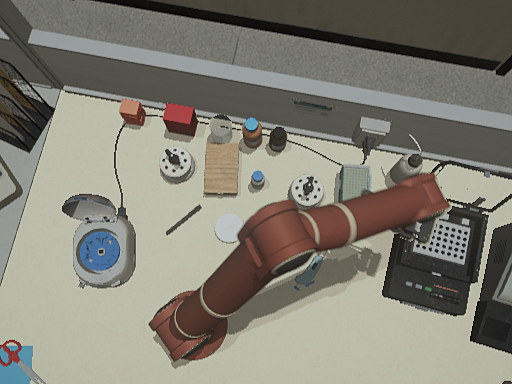

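The nut at (307,190) now points nearly straight up in the top view, at −8° against 51° before. The other nut at (177,160) and the tip box look unmoved, and the gripper is clear.

```bash
python3 -c "
from workcell import bot
print(bot.job_done(), bot.observe()['time'])"
```

```text
the job is handed in; nothing more can be done
the job is handed in; nothing more can be done
```

I loosened the nut of the rotor beside the tip box, let go of it, and handed the job in at about 5.5 s. No verdict was reported.

- **Direction:** Anticlockwise met the stop, with 0.7 N·m of torque. Clockwise gave at about 0.1 N·m, so I turned it clockwise until the torque rose to 0.58 N·m at the second stop.
- **Turn:** The last picture puts the wing about 59° from where it started, against 60° of full travel. That fits the torque rise at the second stop.
- **Tip box:** Its centre measured within 1 mm of before. The arm partly hid it, so its measured size and angle are less certain: 121 mm against 131 mm, and 7.7° against 6.0°.
- **Other rotor:** I never went near its nut, and it looks the same in both top pictures. I measured its angle only at the end (56°), so I have no number from before to compare.
- **Gripper:** It was clear of everything, with under 1 N at the wrist.

While closing on the nut, the tool drifted up about 10 mm, and I corrected that before gripping.

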